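# Check a jam jar's seal and log it as good

### The job

Check the seal of the red jam jar in the front row of three jars: with the fingertips press gently on the brass-coloured cap in the middle of its lid, then come off it and log the jar as good by pressing the green button down. Do not lift, shift or tip the jar, do not touch the honey jars or press the red button, and leave everything else where it is; finish with the hand clear.

Things in the scene. Friction and masses are not known exactly. Their poses are not given: they have to be found in the camera images.
- jam_jar: jam jar, upright, 69 mm across and 99 mm high (102 mm with the seal cap), red contents, white lid, loose, about 0.42 kg; origin at the centre of its underside, z up
- jam_seal: seal cap of the jam jar: a round brass-coloured (yellow) seal cap, 30 mm across, raised 3 mm above the middle of the white lid (rigid, fixed to the lid); origin in the middle of the lid top, so the cap's flat top is 3 mm above the origin
- honey_jar_a: first honey jar, upright, 64 mm across and 97 mm high (100 mm with the seal cap), tan contents, white lid, loose, about 0.36 kg; origin at the centre of its underside, z up. Must not be touched
- honey_jar_b: second honey jar, upright, 64 mm across and 97 mm high (100 mm with the seal cap), tan contents, white lid, loose, about 0.36 kg; origin at the centre of its underside, z up. Must not be touched
- green_box: grey push-button box with the green button, 62 x 62 x 24 mm, fixed to the table; origin at the centre of its underside, the button in the middle of its top, its top face 45 mm above the table. A glass bowl of wrapped sweets about 0.2 m tall is fixed to the left of the work (y over 0.17 m, x 0.4 to 0.58 m): keep the gripper clear of it
- green_button (a joint): travel of the green button: 0 = up, 0.006 m = fully down; springs back; about 5 N presses it fully down
- green_button_top (a point): middle of the top face of the round green button, 30 mm across; pressed straight down
- red_box: grey push-button box with the red button, 62 x 62 x 24 mm, fixed to the table; origin at the centre of its underside, the button in the middle of its top, its top face 45 mm above the table. A glass bowl of wrapped sweets about 0.2 m tall is fixed to the left of the work (y over 0.17 m, x 0.4 to 0.58 m): keep the gripper clear of it
- red_button (a joint): travel of the red button: 0 = up, 0.006 m = fully down. Must not be pressed
- butter_bar_1: wrapped butter bar 57 x 101 x 25 mm, loose, lying on the table as clutter; origin at the centre of its underside. Leave alone
- butter_bar_2: wrapped butter bar 57 x 101 x 25 mm, loose, lying on the table as clutter; origin at the centre of its underside. Leave alone
- ring_pack_0: ring cake in a film bag 90 x 94 x 25 mm, loose, lying on the table as clutter; origin at the centre of its underside. Leave alone
- ring_pack_3: ring cake in a film bag 90 x 94 x 24 mm, loose, lying on the table as clutter; origin at the centre of its underside. Leave alone
- ring_pack_4: ring cake in a film bag 90 x 94 x 25 mm, loose, lying on the table as clutter; origin at the centre of its underside. Leave alone
- pen_a: ball pen 139 mm long, loose, lying on the table as clutter; origin at the centre of its underside. Leave alone

How it is judged:
On the way, in this order (a step that is already met when the one before it is completed fails the run):
1. the fingertips press on the seal cap of the jam jar (contact force between the fingers and jam_seal above 0.5 N), for 0.1 s.
2. the hand is off the jam jar and the green button is pressed down (at least 4 of its 6 mm) (value of joint green_button above 0.004 m and contact force between each of the arm, the fingers and jam_jar below 0.1 N), for 0.1 s.
At the end, for the whole second after the job is handed in: The green button has sprung back up and the red one is up (each within 1.5 mm), the jam jar stands upright and at rest within 15 mm of where it stood, and the honey jars and other loose things are within 10 mm of where they were (value of joint each of green_button, red_button below 0.0015 m and distance of jam_jar from where it was at the start of the episode below 0.015 m and angle between jam_jar's own z axis and vertical below 0.1 rad and linear speed of jam_jar below 0.02 m/s and distance of each of honey_jar_a, honey_jar_b, butter_bar_1, butter_bar_2, ring_pack_0, ring_pack_3, ring_pack_4, pen_a from where it was at the start of the episode below 0.01 m); the robot touches nothing.
It fails at once if the jam jar is pressed with more than 40 N (contact force between any of the fingers, the arm and jam_jar above 40 N).
It fails at once if the jam jar is lifted (over 6 mm), shifted (over 15 mm) or tipped (over 0.2 rad) (height (world z) of jam_jar above 0.006 m or distance of jam_jar from where it was at the start of the episode above 0.015 m or angle between jam_jar's own z axis and vertical above 0.2 rad).
It fails at once if a honey jar is touched by the robot (contact force between any of the fingers, the arm and honey_jar_a above 0.5 N or contact force between any of the fingers, the arm and honey_jar_b above 0.5 N).
It fails at once if the red button is pressed (over 2 mm) (value of joint red_button above 0.002 m).
It fails at once if another loose thing is moved (over 10 mm) (distance of any of honey_jar_a, honey_jar_b, butter_bar_1, butter_bar_2, ring_pack_0, ring_pack_3, ring_pack_4, pen_a from where it was at the start of the episode above 0.01 m).
It also fails if it takes over 40 s, if anything falls off the work surface, if the arm or the gripper's body presses on something with over 40 N, if the wrist force passes 120 N, or if a joint passes its speed limit or range.

### The arm

A 7-joint arm with a two-finger parallel gripper is mounted at the origin on a cart in front of the work surface, level with it; the furniture and walls round the work are solid. World frame = base frame: x ahead of the robot, y to its left, z up, the work surface at z = 0. Lengths are in m, angles in rad, forces in N, time in s.
With the tool pointing down it reaches from about 0.425 to 0.95 m from the base axis. Payload 16.7 kg.
Tool frame: the origin (TCP) lies at the very end of the fingers, on their centre line; the grasp point (between the pads) lies grip_point_offset behind it (grip_point_offset is the distance from the TCP to the grasp point, in m); z points along the fingers, y is the direction in which the jaws open and shut (so a half turn about z gives the same grasp; the last joint's range is limited). The gripper opens to 94 mm and grips with 3 to 60 N. Pads are 16 mm wide; open, the fingers measure 119 mm over their backs; the gripper's body (75 mm by 177 mm) begins 78 mm behind the grasp point.
Start: joints at [-1.444, 0.426, 0.074, 1.606, -0.034, 1.111, -0.067], TCP at [0.184, 0.649, 0.205] pointing down, gripper open.
Joint ranges: [-2.85, 2.85], [-0.5, 2.14], [-1.23, 1.37], [0.21, 2.46], [-1.02, 4.16], [0.16, 2.05], [-2.73, 2.73]. Speed limits (rad/s): [1.89, 1.89, 2.39, 2.39, 3.01, 3.01, 3.01].

### API

Orientations are given as [roll, pitch, yaw] about the fixed x, y, z axes, in that order (R = Rz(yaw) Ry(pitch) Rx(roll)).
In Python, from bench import goto, servo_line, set_joints, command_gripper, sleep, solve_ik, grab_frame, camera_params, PlanningError, finish_job, get_t, get_joint_pos, get_dq, get_tau, get_tcp_pos, get_orientation, get_wrist_force, get_wrist_torque, get_gripper_width, grip_point_offset gives the robot as it stands. Calls block until the motion is done:
- goto(position, orientation): joint-space move of the TCP to a pose.
- servo_line(position, orientation=None, v=0.15, stop_force=None): straight line of the TCP; orientation=None keeps the orientation; v is the mean speed in m/s. With stop_force (N) it stops when the force on the tool has changed by that much, and returns True; else False.
- set_joints(angles): joint-space move.
- command_gripper(opening, effort=None): finger opening in m; effort is the grip in N (None keeps the last); returns when the fingers have stopped.
- sleep(seconds).
- solve_ik(position, orientation): joint angles nearest the present ones, or None.
- grab_frame(name): name is "scene" or "top" or "wrist"; returns the picture (420x560x3 uint8, red, green, blue); there is no depth.
- camera_params(name): a dict with "vertical_fov" (degrees; the focal length in pixels is half the picture's height over the tangent of half this angle, whatever the lens; pixels are square), "cx", "cy" (the principal point, pixels), "eye" and "orientation" of the camera in the world. Camera axes: x right, y down, z forward; pixel columns grow to the right and rows downward; lengths in m; the calibration is good to about 2 mm. A picture is of the moment at which its call begins: read the wrist's pose just before it. camera_params takes no time and is no camera call; for the wrist camera it gives the pose at the moment of the call.
A pose or a line that the arm cannot do raises PlanningError and nothing moves.
- finish_job(): hands the job in, once; it reports no verdict.
Readings, each from a call of its own:
- get_t(): time.
- get_joint_pos(): joint angles.
- get_dq(): joint speeds.
- get_tau(): joint torques, N m.
- get_tcp_pos(): TCP position.
- get_orientation(): TCP orientation.
- get_wrist_force(): force on the tool from outside, world axes, zero at the start.
- get_wrist_torque(): the same for the moment, N m.
- get_gripper_width(): finger opening in m.
Only numpy, scipy, OpenCV 4.12 (cv2) and the standard library are available. Lean on these libraries where they do the work, as an engineer would, in place of code of your own. Each camera call takes 0.05 s, during which the arm holds its last target.

## Working session

There is one attempt and no reset: what is moved stays moved. The work goes in short steps, each a Python script; the robot and the scene stay as the last script left them, time stands still between calls to the robot, and variables do not carry over. Pictures are saved under pics/ and viewed, and the job is handed in when it is done.

```bash
mkdir -p pics; ls
python3 - <<'E'
from bench import *
import cv2
print(get_t(),get_tcp_pos(),get_orientation(),get_gripper_width(),grip_point_offset)
for n in("scene","top","wrist"):
    print(n,camera_params(n))
    f=grab_frame(n); cv2.imwrite(f"pics/{n}0.png",f[:,:,::-1])
E
```

```text
pics
0.0 [0.18370721 0.64907265 0.20476721] [-3.14030165e+00  9.56628455e-05  2.86581083e+00] 0.09404534007969416 0.0188
scene {'vertical_fov': 43.461827755787205, 'cx': 281.55186123340053, 'cy': 207.69044745415255, 'eye': array([-0.43681207, -0.79256985,  0.93929532]), 'orientation': array([-2.18684666, -0.0235875 , -0.93493269])}
top {'vertical_fov': 56.44558609977702, 'cx': 283.4057955085995, 'cy': 209.31396991468225, 'eye': array([ 0.46669935, -0.12615305,  1.26457136]), 'orientation': array([-3.09446628e+00, -2.29438042e-03, -1.58500536e+00])}
wrist {'vertical_fov': 61.71396997442259, 'cx': 270.03196093677343, 'cy': 212.91816376037303, 'eye': array([0.11821718, 0.66785087, 0.38400114]), 'orientation': array([2.90051570e+00, 3.67297597e-04, 1.29424192e+00])}
```

View pics/scene0.png

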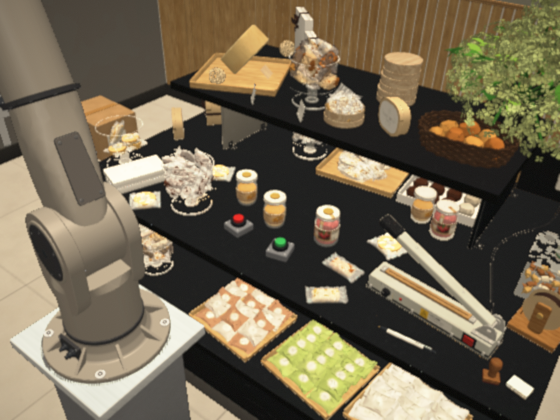

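View pics/top0.png

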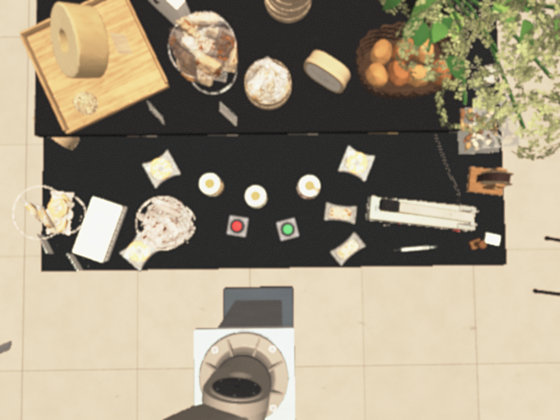

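View pics/wrist0.png

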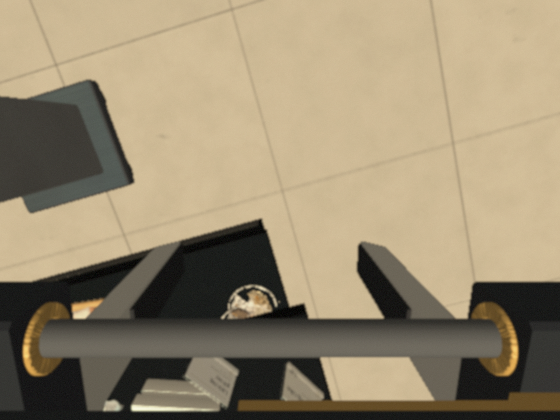

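The top view shows the red, jam-filled jar as the right one of the front three, its lid near (309,187). The honey jars are at (256,196) and (210,184), the green button at (288,229) and the red button at (237,226). Next I'll enlarge both views.

```bash
cat > h.py <<'E'
import numpy as np
from scipy.spatial.transform import Rotation as R
def ray(c,u,v):
    f=210/np.tan(np.radians(c["vertical_fov"]/2))
    return R.from_euler('xyz',c["orientation"]).as_matrix()@np.array([(u-c["cx"])/f,(v-c["cy"])/f,1])
def at(c,u,v,z):
    d=ray(c,u,v); e=c["eye"]; return e+d*(z-e[2])/d[2]
def px(c,p):
    f=210/np.tan(np.radians(c["vertical_fov"]/2))
    q=R.from_euler('xyz',c["orientation"]).as_matrix().T@(np.array(p)-c["eye"])
    return q[:2]/q[2]*f+[c["cx"],c["cy"]]
E
python3 - <<'E'
import cv2
t=cv2.imread("pics/top0.png")[165:249,190:330]; s=cv2.imread("pics/scene0.png")[165:265,215:350]
cv2.imwrite("pics/tc.png",cv2.resize(t,None,fx=5.5,fy=5.5,interpolation=cv2.INTER_CUBIC))
cv2.imwrite("pics/sc.png",cv2.resize(s,None,fx=5.5,fy=5.5,interpolation=cv2.INTER_CUBIC))
E
```

```text
(no output)
```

View pics/tc.png

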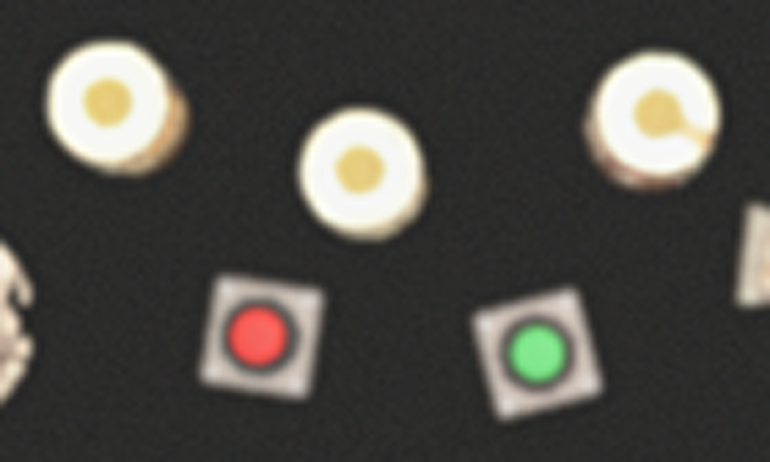

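View pics/sc.png

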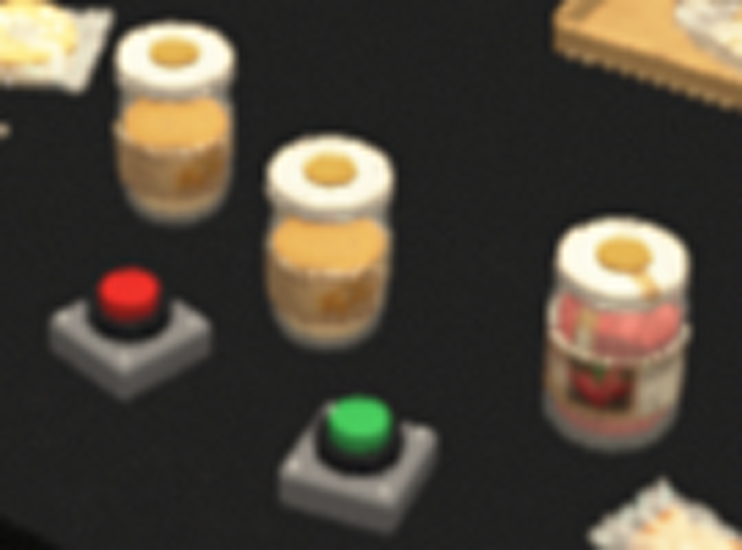

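In the enlarged crops, the jam cap is at (657,113) in the top view and (624,255) in the scene view. The green button top is at (538,352) and (360,417). I'll turn these into positions.

Run:
```python
from bench import *; from h import *
T=camera_params("top");S=camera_params("scene")
m=lambda a,u0,v0:((a[0]+.5)/5.5-.5+u0,(a[1]+.5)/5.5-.5+v0)
for n,a,b,z in [("jam",(657,113),(624,255),.102),("honB",(359,170),(330,170),.1),("honA",(107,102),(174,52),.1),("green",(538,352),(360,417),.045),("red",(259,337),(129,291),.045)]:
    a=m(a,190,165);b=m(b,215,165)
    d1=ray(T,*a);d2=ray(S,*b)
    A=np.c_[d1,-d2]; s=np.linalg.lstsq(A,S["eye"]-T["eye"],rcond=None)[0]
    p1=T["eye"]+s[0]*d1;p2=S["eye"]+s[1]*d2
    print(n,at(T,*a,z).round(4),at(S,*b,z).round(4),"tri",((p1+p2)/2).round(4),np.linalg.norm(p1-p2).round(4))
```

```text
jam [ 0.5926 -0.2071  0.102 ] [ 0.5933 -0.215   0.102 ] tri [ 0.5949 -0.2102  0.0987] 0.0068
honB [ 0.564 -0.045  0.1  ] [ 0.5651 -0.053   0.1   ] tri [ 0.5664 -0.0477  0.0972] 0.007
honA [0.603  0.0914 0.1   ] [0.6043 0.084  0.1   ] tri [0.6052 0.0891 0.0979] 0.0067
green [ 0.4639 -0.1414  0.045 ] [ 0.4667 -0.1468  0.045 ] tri [ 0.4657 -0.1438  0.0442] 0.006
red [0.4746 0.0164 0.045 ] [0.4763 0.0095 0.045 ] tri [0.4766 0.0141 0.043 ] 0.0064
```

The two cameras differ by a constant 7 mm or so in y, while the heights agree. I'll get the wrist camera over the spot at a safe height and settle it there.

Run:
```python
from bench import *; from h import *
import cv2
T=camera_params("top")
for z in(0,.25,.35): print("shelf edge if z",z,at(T,280,134,z).round(3))
for y in (np.pi,0):
    for p in ([0.184,0.649,0.42],[.4,.35,.42],[.5,-.18,.36]): print(y,p,solve_ik(p,[np.pi,0,y]))
```

```text
shelf edge if z 0 [ 0.773 -0.122  0.   ]
shelf edge if z 0.25 [ 0.712 -0.123  0.25 ]
shelf edge if z 0.35 [ 0.688 -0.123  0.35 ]
3.141592653589793 [0.184, 0.649, 0.42] [-1.41781763  0.32728972  0.03949033  1.29254923 -0.01270743  1.52199499
  0.19099469]
3.141592653589793 [0.4, 0.35, 0.42] [-1.03401274  0.05889608  0.2069695   1.61981133 -0.01216527  1.46414721
  0.74469938]
3.141592653589793 [0.5, -0.18, 0.36] [-1.51761058 -0.48711685  1.34915586  1.76013652  0.47530022  1.50548976
  1.3407267 ]
0 [0.184, 0.649, 0.42] [-2.10770125  0.54723313  1.21155072  1.33542638 -0.50890363  1.59205905
 -2.53386955]
0 [0.4, 0.35, 0.42] [-1.44508502  0.05028153  0.64498323  1.639156   -0.03039919  1.46229371
 -2.36821264]
0 [0.5, -0.18, 0.36] [-0.86442575  0.1325898   1.23080166  1.75850634 -0.12836648  1.34048137
 -1.17774404]
```

Run:
```python
from bench import *; from h import *
import cv2
servo_line([0.184,0.649,0.42],v=.25)
goto([.4,.35,.42],[np.pi,0,np.pi])
q=np.array(get_joint_pos()); q[0]+=1.07; q[6]+=1.07; set_joints(q)
print(get_joint_pos(),get_tcp_pos(),get_orientation(),get_t())
for p in ([.5,-.18,.36],[.595,-.21,.12],[.465,-.144,.06],[.465,-.144,.035]):
    print(p,solve_ik(p,[np.pi,0,np.pi]))
c=camera_params("wrist");print(c)
cv2.imwrite("pics/w1.png",grab_frame("wrist")[:,:,::-1])
```

```text
[ 6.90092186e-04  5.89261130e-02  2.40183113e-01  1.62117996e+00
 -1.42824894e-02  1.46378739e+00  1.81575712e+00] [ 0.5001544  -0.18067505  0.4195954 ] [ 3.14126208e+00 -5.38353948e-04 -3.13863795e+00] 4.4917
[0.5, -0.18, 0.36] [ 0.00411932  0.07676906  0.23747196  1.72531584 -0.01852704  1.34169207
  1.81592212]
[0.595, -0.21, 0.12] [ 0.055927    0.44766505  0.23758282  1.79692709 -0.12918938  0.91207388
  1.9209997 ]
[0.465, -0.144, 0.06] [-0.00890978  0.3232051   0.20748104  2.15722352 -0.10550694  0.67034989
  1.8417019 ]
[0.465, -0.144, 0.035] [-0.00731616  0.36817552  0.20764735  2.1713339  -0.12928259  0.61325524
  1.8634906 ]
{'vertical_fov': 61.71396997442259, 'cx': 270.03196093677343, 'cy': 212.91816376037303, 'eye': array([ 0.43208011, -0.1811641 ,  0.59879546]), 'orientation': array([ 2.90090159e+00, -1.06348857e-03,  1.57298791e+00])}
```

View pics/w1.png

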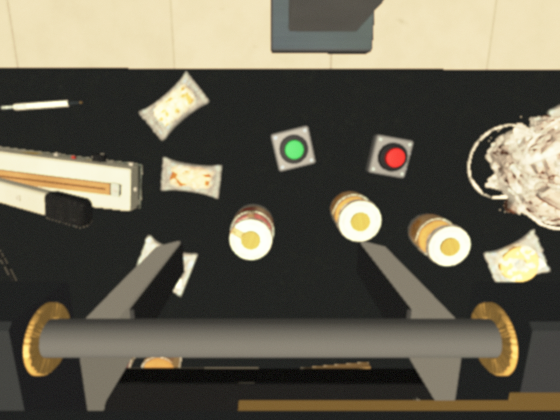

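The arm is above the work. In the wrist picture the jam cap is near (250,241) and the green button near (293,149).

Run:
```python
import cv2
t=cv2.imread("pics/w1.png")[120:270,220:400]
cv2.imwrite("pics/w1c.png",cv2.resize(t,None,fx=4,fy=4,interpolation=cv2.INTER_CUBIC))
```

```text
(no output)
```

View pics/w1c.png

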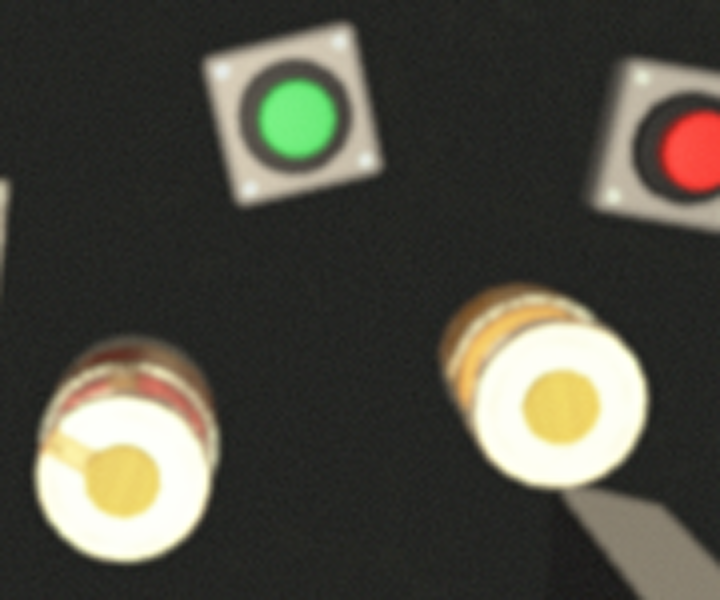

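Jam cap centre is at (123,481) in the crop, the green button at (297,119), and honey b's cap at (561,407).

Run:
```python
from h import *
W={'vertical_fov': 61.71396997442259, 'cx': 270.03196093677343, 'cy': 212.91816376037303, 'eye': np.array([ 0.43208011, -0.1811641 ,  0.59879546]), 'orientation': np.array([ 2.90090159e+00, -1.06348857e-03,  1.57298791e+00])}
for n,a,z in [("jam",(123,481),.102),("green",(297,119),.045),("honB",(561,407),.1)]:
    print(n,at(W,(a[0]+.5)/4-.5+220,(a[1]+.5)/4-.5+120,z).round(4))
```

```text
jam [ 0.5952 -0.2094  0.102 ]
green [ 0.4663 -0.1435  0.045 ]
honB [ 0.5671 -0.0482  0.1   ]
```

The wrist view agrees with the triangulation to within about 1 mm. I'll close the gripper, go above the cap and come down gently.

Run:
```python
from bench import *; from h import *
import cv2
O=[np.pi,0,np.pi]
command_gripper(0.0,10); print("w",get_gripper_width())
goto([.595,-.2098,.16],O); sleep(.2)
print(get_tcp_pos(),get_wrist_force(),get_t())
cv2.imwrite("pics/s2.png",grab_frame("scene")[:,:,::-1])
print(servo_line([.595,-.2098,.112],v=.06,stop_force=3)); print(get_tcp_pos(),get_wrist_force())
c=camera_params("top"); cv2.imwrite("pics/s3.png",cv2.resize(grab_frame("scene")[140:290,240:420],None,fx=4,fy=4)[:,:,::-1]); print(get_t())
```

```text
w 0.0005415562329470991
[ 0.59553694 -0.20982293  0.16146543] [ 0.01478441 -0.65441219 -0.37441944] 7.2333
False
[ 0.59522088 -0.20990334  0.11232209] [ 0.08550816 -0.20044603 -0.13971352]
8.2833
```

View pics/s3.png

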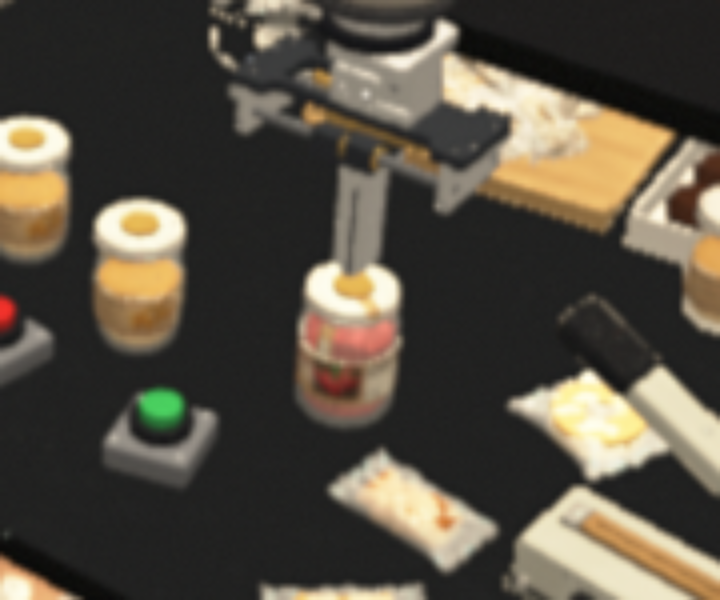

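The fingertips, at about (357,272) in the crop, hang just above the cap at (353,286), and nothing else is near. Next is the press.

Run:
```python
from bench import *; from h import *
import cv2
print(servo_line([.5951,-.2098,.097],v=.015,stop_force=4))
for _ in range(4): print(get_tcp_pos()[2],get_wrist_force()); sleep(.1)
```

```text
True
0.10232300189084789 [-1.62159316  1.57220735  9.4643604 ]
0.10229739006320264 [-2.09148574  0.50998326  8.63234604]
0.10234246173470271 [-1.11262729  0.93735186  8.52772367]
0.10232029425871637 [-1.35847537  0.42969533  9.01829775]
```

Contact is at z = 0.1023, the expected cap height, and 9 N was held for 0.3 s. I'll lift off and move over the green button.

Run:
```python
from bench import *; from h import *
import cv2
O=[np.pi,0,np.pi]
servo_line([.5951,-.2098,.16],v=.06); print(get_wrist_force())
goto([.4662,-.1437,.13],O)
servo_line([.4662,-.1437,.055],v=.08,stop_force=4); sleep(.1)
print(get_tcp_pos(),get_wrist_force(),get_t())
cv2.imwrite("pics/s4.png",cv2.resize(grab_frame("scene")[140:290,220:400],None,fx=4,fy=4)[:,:,::-1])
```

```text
[-0.71356841 -0.14222629  0.27537592]
[ 0.46654577 -0.14375086  0.05547731] [ 0.64908969 -0.24910752 -0.31410548] 12.3083
```

View pics/s4.png

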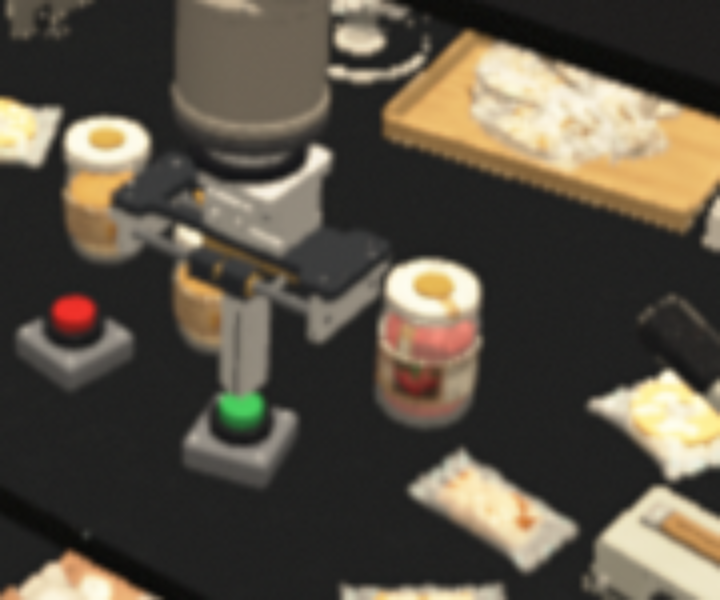

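The fingers are centred over the green button at (242,405), and the jar and honey jars are clear. I'll press it.

Run:
```python
from bench import *; from h import *
import cv2
print(servo_line([.4660,-.1437,.0385],v=.02,stop_force=12))
for _ in range(3): print(get_tcp_pos()[2],get_wrist_force()); sleep(.12)
cv2.imwrite("pics/s5.png",cv2.resize(grab_frame("scene")[140:290,220:400],None,fx=4,fy=4)[:,:,::-1])
```

```text
True
0.04006316919952814 [-3.81875921  0.64541329 15.73595503]
0.040090789582973796 [-2.95105264  0.44957598 14.02045188]
0.04010515481975627 [-1.77462275  1.02547761 14.02850542]
```

View pics/s5.png

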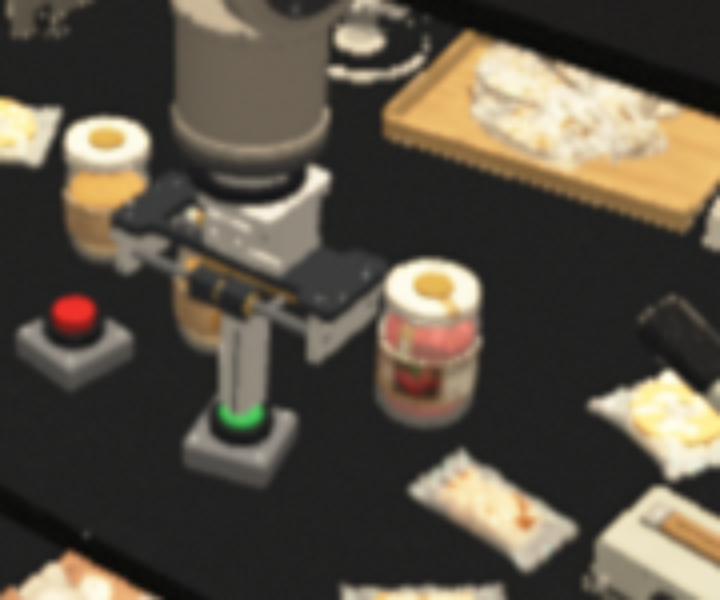

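The green button is down: the force reads 14 N, well over the 5 N needed, and the cap has visibly sunk at (242,418). I'll retreat and check.

Run:
```python
from bench import *; from h import *
import cv2
servo_line([.4660,-.1437,.25],v=.12); sleep(.5)
print(get_wrist_force(),get_tcp_pos(),get_t())
a=grab_frame("scene");b=cv2.cvtColor(cv2.imread("pics/scene0.png"),4)
cv2.imwrite("pics/s6.png",cv2.resize(np.vstack([a[140:270,220:400],b[140:270,220:400]]),None,fx=2.3,fy=2.3)[:,:,::-1])
```

```text
[ 0.22667884  0.16562002 -0.40415068] [ 0.46599613 -0.14372547  0.24998409] 15.8833
```

View pics/s6.png

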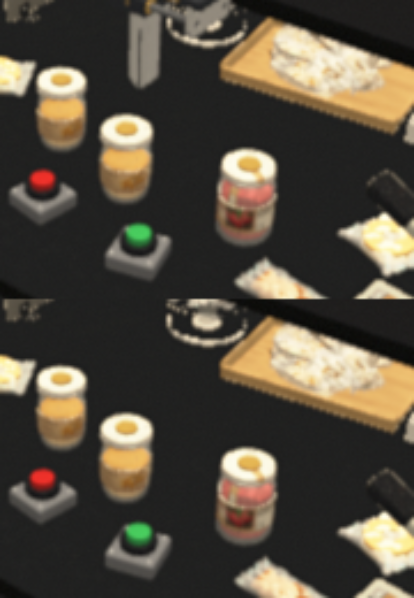

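The before and after views match: the jars have not moved, both buttons are up, and the hand is clear.

```bash
python3 -c "
from bench import *
finish_job(); print(get_t())"
```

```text
the job is handed in; nothing more can be done
the job is handed in; nothing more can be done
```

I pressed the jam jar's seal cap, came off it, pressed the green button fully down, and handed the job in at about 16 s of the 40 s allowed. No verdict is reported, so the checks below are my own.

- **Seal cap:** the closed fingertips touched it at z = 0.102 m, the expected cap height, and held about 9 N for roughly 0.3 s.
- **Green button:** after lifting off the jar, I pressed it to z = 0.040 m with about 14 N, and a picture taken then shows it down. It takes about 5 N to press fully.
- **Final check:** after retreating, the wrist force was near zero and the hand was clear at z = 0.25 m. The part of the scene picture around the jars and buttons matched the starting picture, with the jars in place and both buttons up. I did not compare the rest of the clutter, such as the pen and the far packs.
- **Disagreement:** the top and scene cameras differed by about 7 mm in y. I used their triangulated midpoint, which the wrist camera confirmed to within about 1 mm.

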